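# Wedge the springy pouring shelf

## Task

The front of the steel pouring shelf still bounces when a dish is set on it. Take the orange wedge out of the blue tray, lay it flat on the bench in front of the shelf's green mark and push it straight in, thin end first, under the rolled front rim until it jams tight, firmly but without forcing it. Leave it there, do not lean on the shelf, and leave everything else where it is.

Things in the scene. Friction and masses are not known exactly. Their poses are not given: they have to be found in the camera images.
- wedge_grip (a point): Centre of the grip block at the thick end of the orange wedge, half-way up it (15 mm above the wedge's underside). The block is 40 mm long, 40 mm wide, 30 mm high, and is held across its width. Own x axis points level along the wedge to its thin end, 120 mm from this point; z up.
- wedge_tip (a point): Middle of the wedge's thin end, 2 mm above its underside; same axes as wedge_grip.
- wedge: The whole loose orange plastic wedge, about 90 g, 140 mm long, 40 mm wide, flat below: grip block 40 mm long, then a plain ramp 100 mm long falling from 24 mm to 4 mm high (1 in 5). Origin on the underside, 70 mm from either end; axes as wedge_grip. It starts flat in the blue tray.
- tray: Fixed blue spares tray, 200 x 270 mm, floor 3 mm, walls 12 mm high; origin at the centre of its underside.
- block: Loose grey flat packing block 80 x 40 x 18 mm, in the tray about 120 mm from the wedge; not needed. Origin under its centre.
- amber_bottle: Amber bottle, 84 mm wide, 170 mm high, loose on the bench; origin under its centre.
- jar: White jar, 60 mm wide, 70 mm high, loose on the bench; origin under its centre.
- beaker: Clear beaker, 70 mm wide, 90 mm high, loose on the bench; origin under its centre.
- stand: The pouring shelf: steel sheet 200 mm deep, free below, sprung at the grey block behind it. Origin on the bench right below the green mark, under the centre line of the round front rim (level steel bar 12 mm thick, 270 mm long). x axis: level into the gap, the way to push; y along the rim. The gap from bench to rim underside is 9 to 20 mm, set differently each time.
- mark (a point): Same spot as the origin of stand, same axes, on the bench under the green mark. Lifting the rim takes 12 N per mm; after first touch the level push on the wedge grows about 5 N per mm of its travel (beyond any drag from pressing it on the bench). Tight: a push of 15 to 20 N; over 25 N is forcing it. Friction keeps the wedge in when let go.
Not all that is in view belongs to the job. Of the things shaped like the wedge, the orange one is meant.

How it is judged:
By the outcome, as a careful person would: the job done as asked, in the order asked, and still so for the second after the job is handed in, with the robot touching nothing.
It also fails if it takes over 58 s, if anything falls off the work surface, if the arm or the gripper's body presses on something with over 40 N, if the wrist force passes 120 N, or if a joint passes its speed limit or range.

## Robot

A 6-joint arm with a two-finger parallel gripper is mounted at the origin on the work surface. World frame = base frame: x ahead of the robot, y to its left, z up, the work surface at z = 0. Lengths are in m, angles in rad, forces in N, time in s.
With the tool pointing down it reaches from about 0.275 to 0.75 m from the base axis. Payload 10.2 kg.
Tool frame: the origin (TCP) lies at the very end of the fingers, on their centre line; the grasp point (between the pads) lies r.tcp_to_grasp behind it (r.tcp_to_grasp is the distance from the TCP to the grasp point, in m); z points along the fingers, y is the direction in which the jaws open and shut (so a half turn about z gives the same grasp; the last joint's range is limited). The gripper opens to 88 mm and grips with 3 to 60 N. Pads are 18 mm wide; open, the fingers measure 123 mm over their backs; the gripper's body (75 mm by 187 mm) begins 45 mm behind the grasp point.
Start: joints at [1.113, 0.313, 1.498, -0, 1.331, -0.223], TCP at [0.122, 0.511, 0.239] pointing down, gripper open.
Joint ranges: [-2.94, 2.94], [-0.97, 2.17], [0.19, 2.56], [-1.23, 4.37], [0.02, 3.11], [-2.88, 2.88]. Speed limits (rad/s): [2.39, 2.39, 3.01, 3.14, 3.14, 3.14].

## Interface

Orientations are given as [roll, pitch, yaw] about the fixed x, y, z axes, in that order (R = Rz(yaw) Ry(pitch) Rx(roll)).
In Python, from plant import monitor, get_image, camera_params, r, find_in, spot_point gives the robot as it stands.
- The arm moves only by the shell command python3 -m pendant 'ROWS' [FORCE]. ROWS is JSON, a list of rows, each a list of 3 entries, a list of its own where there are three numbers: the shift along the world's x, y, z in units of 50 mm (1.0 is 50 mm), then the turn, a rotation vector about the world's x, y, z in degrees, then the closure, from 0 (fully open) to 1 (shut). A call has 1 to 8 rows; each row shifts and turns the commanded pose from where the row before left it; what a row does not reach is not made up. A row lasts 1/10 s, in which the tool goes at most 50 mm and 8.59 degrees, less where a joint would pass 70% of its speed; a pose out of reach is approached as far as the arm can. A call is refused whole if a number of a shift passes 1 or a number of a turn 8.59, either way. A call with a gripper value outside its range is refused whole. The fingers move at their own pace and stop on an object; FORCE is the grip in N (left out, the last holds). Time passes only in rows, so rows that do not move let the fingers close. It gives the time, the measured TCP pose, the force and the opening at its end, in the units of the state.
- monitor.read_state(): the state, without advancing time (a new reading comes with each control period).
- get_image(name): name is "scene" or "top" or "wrist"; returns the picture (384x512x3 uint8, red, green, blue); there is no depth.
- camera_params(name): a dict with "mtx" (3x3 intrinsics, pixels), "k1" (the pictures are not rectified: a ray, as slopes to the right and down, at radius r is drawn at 1 + k1 r^2 times it, then the intrinsics apply), "rvec" (rotation vector, rad) and "tvec" (3), from world to camera coordinates, as OpenCV has them. Camera axes: x right, y down, z forward; pixel columns grow to the right and rows downward; lengths in m; the calibration is good to about 2 mm. A picture is of the moment at which its call begins: read the wrist's pose just before it. camera_params takes no time and is no camera call; for the wrist camera it gives the pose at the moment of the call.
- r.job_done(): hands the job in, once; it reports no verdict.
Trained networks look in the newest picture that a camera, given by its name, has taken for a name from the list of things; names that differ only in an ending like _2 or _b are one class to them, and where a whole thing is asked for, a point or a joint stands for the part that bears it (a point fixed in the world has none). Each returns a list of dicts, best first, with "confidence" (0 to 1); they miss things now and then, are a little off and sometimes report something else, mostly with a low value. They report only what shows in the picture. A call takes as long as a camera call. They do not tell look-alikes from the thing itself.
- find_in(thing, camera): "rect" ([centre column, centre row, width, height] in pixels, round what is visible of it).
- spot_point(thing, camera): "point" ([column, row] in pixels: a listed point, or the origin of a listed thing).
The state is a dict: "time_s": time; "joint_pos": joint angles; "dq": joint speeds; "effort": joint torques, N m; "ee_pos": TCP position; "tool_rot": TCP orientation; "wrist_force": force on the tool from outside, world axes, zero at the start; "ft_torque": the same for the moment, N m; "opening": finger opening in m.
Only numpy, scipy, OpenCV 4.12 (cv2) and the standard library are available. Lean on these libraries where they do the work, as an engineer would, in place of code of your own. Each camera call takes 0.05 s, during which the arm holds its last target.

## Working session

There is one attempt and no reset: what is moved stays moved. The work goes in short steps, Python scripts to look and compute and a shell command to move; the robot and the scene stay as the last step left them, time stands still between calls to the robot, and variables do not carry over. Pictures are saved under pics/ and viewed, and the job is handed in when it is done.

```bash
ls; mkdir -p pics
cat > h.py <<'E'
import numpy as np,cv2
from plant import monitor,get_image,camera_params,r,find_in,spot_point
def snap(n,f):
    im=get_image(n); cv2.imwrite('pics/'+f,im[:,:,::-1]); return im
def ray(n,px,cp=None):
    c=cp or camera_params(n); K=np.array(c['mtx']); R=cv2.Rodrigues(np.array(c['rvec'],float))[0]; t=np.array(c['tvec'],float).ravel()
    p=cv2.undistortPoints(np.array([[px]],float),K,np.array([c['k1'],0,0,0.]))[0,0]
    d=R.T@np.array([p[0],p[1],1]); return -R.T@t,d
def onz(n,px,z=0,cp=None):
    o,d=ray(n,px,cp); return o+d*(z-o[2])/d[2]
def proj(n,P,cp=None):
    c=cp or camera_params(n)
    return cv2.projectPoints(np.array(P,float).reshape(-1,3),np.array(c['rvec'],float),np.array(c['tvec'],float),np.array(c['mtx']),np.array([c['k1'],0,0,0.]))[0][:,0]
E
python3 - <<'E'
from h import *
np.set_printoptions(precision=4,suppress=True)
snap('scene','s0.png');
for t in ['wedge_grip','wedge_tip','wedge','mark','tray','block','stand']:
    print('scene',t,[(np.round(d['point'],1),round(d['confidence'],2),onz('scene',d['point'])) for d in spot_point(t,'scene')[:3]])
snap('top','t0.png')
for t in ['wedge_grip','wedge_tip','wedge','mark','tray','block','amber_bottle','jar','beaker']:
    print('top',t,[(np.round(d['point'],1),round(d['confidence'],2),onz('top',d['point'])) for d in spot_point(t,'top')[:3]])
snap('wrist','w0.png')
s=monitor.read_state(); print(s['time_s'],s['ee_pos'],s['tool_rot'],s['wrist_force'],s['opening'],r.tcp_to_grasp)
E
```

```text
pics
scene wedge_grip [(array([154.7, 182.3]), 0.87, array([ 0.1803, -0.2935,  0.    ])), (array([187.2, 215.6]), 0.72, array([ 0.3867, -0.2688,  0.    ])), (array([270.6, 179.8]), 0.62, array([0.4067, 0.0561, 0.    ]))]
scene wedge_tip [(array([ 79.9, 289.8]), 0.74, array([ 0.4604, -0.6541,  0.    ])), (array([186., 183.]), 0.71, array([ 0.2479, -0.2019,  0.    ])), (array([240. , 197.1]), 0.68, array([ 0.4156, -0.0797,  0.    ]))]
scene wedge [(array([167.9, 187.2]), 0.77, array([ 0.23  , -0.2647,  0.    ])), (array([100.3, 297. ]), 0.72, array([ 0.5158, -0.6122,  0.    ]))]
scene mark [(array([315.4, 200.1]), 0.79, array([0.5734, 0.1243, 0.    ])), (array([366.3, 158.4]), 0.62, array([0.5187, 0.42  , 0.    ])), (array([172.6, 247.9]), 0.52, array([ 0.4777, -0.3668,  0.    ]))]
scene tray [(array([187.7, 237.5]), 0.94, array([ 0.4684, -0.3094,  0.    ]))]
scene block [(array([170.2, 247.9]), 0.55, array([ 0.4735, -0.3729,  0.    ])), (array([187.1, 238.3]), 0.24, array([ 0.4701, -0.3124,  0.    ]))]
scene stand [(array([318.6, 198.6]), 0.61, array([0.5742, 0.1378, 0.    ]))]
top we
[... 691 characters left out ...]
3, 0.    ]))]
top tray [(array([328.5, 186.6]), 0.92, array([ 0.4696, -0.3073,  0.    ]))]
top block [(array([344.1, 187.4]), 0.6, array([ 0.4682, -0.3697,  0.    ]))]
top amber_bottle [(array([113.5, 192.5]), 0.79, array([0.4205, 0.5488, 0.    ]))]
top jar [(array([222.8, 153.8]), 0.73, array([0.5898, 0.1186, 0.    ])), (array([145.5, 207.4]), 0.53, array([0.3648, 0.4164, 0.    ]))]
top beaker [(array([144.3, 164.6]), 0.81, array([0.5368, 0.4322, 0.    ])), (array([113.6, 190.1]), 0.75, array([0.4301, 0.5491, 0.    ])), (array([311.4, 176.9]), 0.61, array([ 0.5066, -0.2385,  0.    ]))]
0.95 [0.1222 0.5106 0.2387] [-3.1416  0.      2.9068] [ 0.1627 -0.3842 -0.0915] 0.08788399422591678 0.0187
```

```bash
python3 -c "
import cv2
for a in ['s0','t0']:
    cv2.imwrite('pics/%sb.png'%a,cv2.resize(cv2.imread('pics/%s.png'%a),(800,600),interpolation=cv2.INTER_CUBIC))"
```

```text
(no output)
```

View pics/s0b.png

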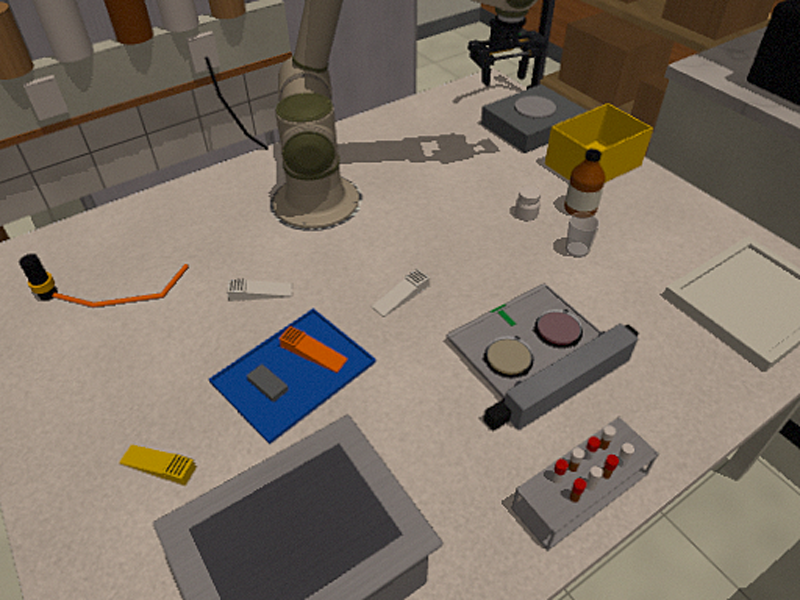

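View pics/t0b.png

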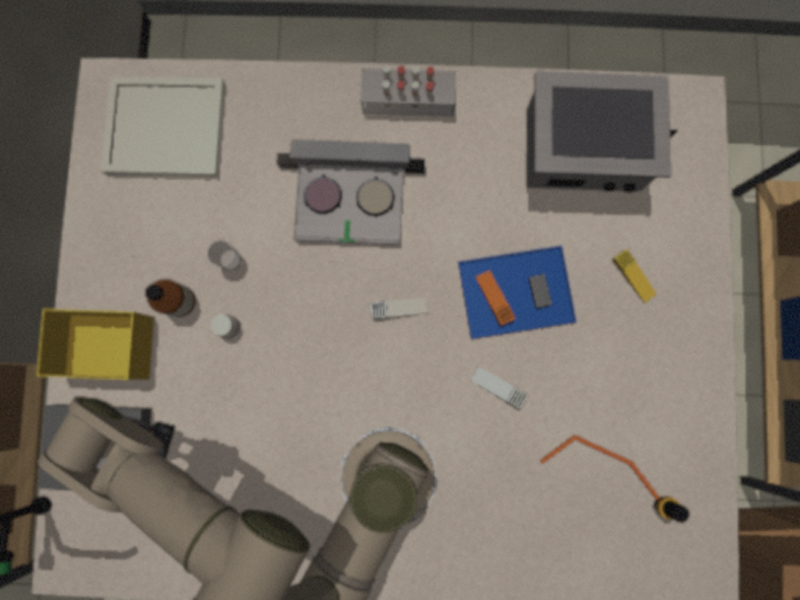

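```bash
python3 -m pendant '[[[0.4,-0.4,0],[0,0,0],0],[[0.6,-0.6,0],[0,0,0],0],[[0.6,-0.6,0],[0,0,0],0],[[0.6,-0.6,0],[0,0,0],0],[[0.6,-0.6,0],[0,0,0],0],[[0.6,-0.6,0],[0,0,0],0],[[0.6,-0.6,0],[0,0,0],0],[[0.6,-0.6,0],[0,0,0],0]]' 30
python3 -m pendant '[[[0.6,-0.6,0],[0,0,0],0],[[0.6,-0.7,0],[0,0,0],0],[[0.4,-0.7,0],[0,0,0],0],[[0.2,-0.5,0],[0,0,0],0],[[0,-0.3,0],[0,0,0],0],[[0,0,0],[0,0,0],0]]'
python3 - <<'E'
from h import *
np.set_printoptions(precision=4,suppress=True)
im=snap('wrist','w1.png');cp=camera_params('wrist')
R=cv2.Rodrigues(np.array(cp['rvec'],float))[0]; print('cam pos',-R.T@np.array(cp['tvec']).ravel(),'\n',R)
for t in ['mark','stand','jar','wedge']:
    print(t,[(np.round(d['point'],1),round(d['confidence'],2),onz('wrist',d['point'],0,cp)) for d in spot_point(t,'wrist')[:3]])
s=monitor.read_state(); print(s['time_s'],s['ee_pos'],s['tool_rot'])
cv2.imwrite('pics/w1b.png',cv2.resize(im[:,:,::-1],(800,600),interpolation=cv2.INTER_CUBIC))
E
```

```text
time_s: 1.75
ee_pos: [0.3532, 0.2792, 0.2389]
tool_rot: [3.141, 0.0, 2.907]
wrist_force: [0.7, 1.1, -1.5]
opening: 0.0881
time_s: 2.35
ee_pos: [0.4424, 0.1393, 0.2387]
tool_rot: [-3.141, -0.0, 2.904]
wrist_force: [0.7, 0.6, -0.1]
opening: 0.0877
cam pos [0.3772 0.1559 0.3849] 
 [[ 0.2332  0.9724 -0.0013]
 [ 0.9379 -0.2246  0.2645]
 [ 0.2569 -0.0629 -0.9644]]
mark [(array([262.2, 268.1]), 0.61, array([0.5936, 0.1198, 0.    ]))]
stand [(array([266. , 264.5]), 0.71, array([ 0.5894,  0.1262, -0.    ]))]
jar [(array([458.1,  40.9]), 0.84, array([0.359 , 0.4143, 0.    ]))]
wedge [(array([131.1, 169.4]), 0.7, array([ 0.4188, -0.0114,  0.    ]))]
2.6 [0.442  0.1414 0.2388] [3.1414 0.0001 2.908 ]
```

View pics/w1b.png

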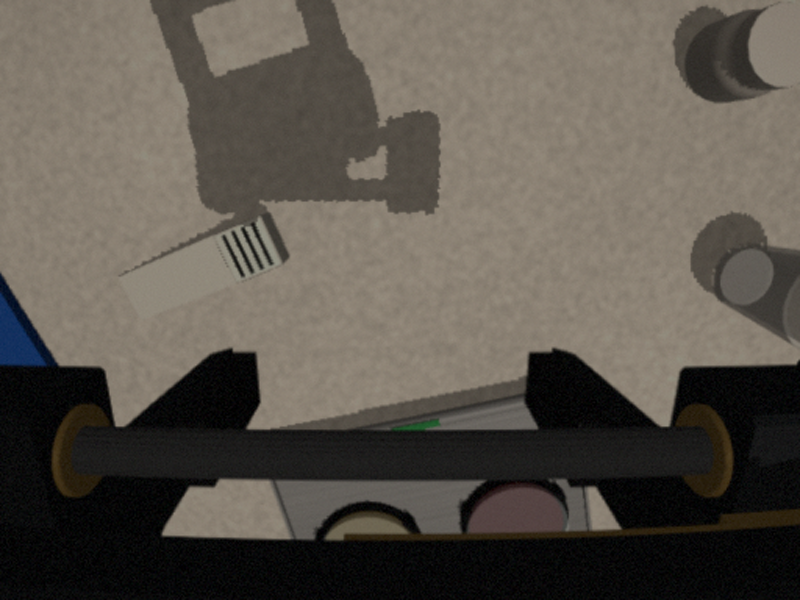

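```bash
python3 -m pendant '[[[-0.4,0,0],[0,0,0],0],[[-0.7,-0.1,0],[0,0,0],0],[[-0.7,-0.1,0],[0,0,0],0],[[-0.3,0,0],[0,0,0],0],[[0,0,0],[0,0,0],0],[[0,0,0],[0,0,0],0]]'
python3 - <<'E'
from h import *
np.set_printoptions(precision=4,suppress=True)
im=snap('wrist','w2.png');cp=camera_params('wrist')
import pickle; pickle.dump(cp,open('cp2.pkl','wb'))
for t in ['mark','stand']:
    print(t,[(np.round(d['point'],1),round(d['confidence'],2),onz('wrist',d['point'],0,cp)) for d in spot_point(t,'wrist')[:3]])
s=monitor.read_state(); print(s['time_s'],s['ee_pos'],s['tool_rot'])
# crop shelf
cv2.imwrite('pics/w2b.png',cv2.resize(im[:,:,::-1],(800,600),interpolation=cv2.INTER_CUBIC))
E
```

```text
time_s: 3.2
ee_pos: [0.3377, 0.131, 0.239]
tool_rot: [3.141, 0.001, 2.907]
wrist_force: [-1.2, 0.7, 0.1]
opening: 0.0879
mark [(array([283.5, 321.8]), 0.56, array([0.5844, 0.1215, 0.    ]))]
stand [(array([285. , 322.2]), 0.64, array([0.5856, 0.1235, 0.    ])), (array([484.3, 242.4]), 0.64, array([0.5283, 0.4255, 0.    ]))]
3.35 [0.3379 0.1307 0.2386] [-3.1415 -0.0002  2.907 ]
```

View pics/w2b.png

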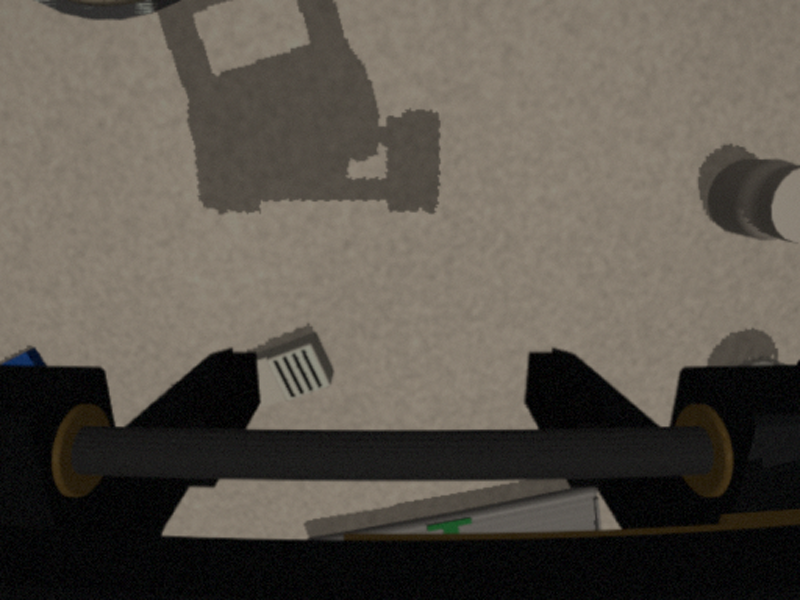

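```bash
python3 -m pendant '[[[0.5,0,0],[0,0,0],0],[[0.8,0,0],[0,0,0],0],[[0.8,0,0],[0,0,0],0],[[0.8,0,0],[0,0,0],0],[[0.8,0,0],[0,0,0],0],[[0.8,0,0],[0,0,0],0],[[0.4,0,0],[0,0,0],0],[[0,0,0],[0,0,0],0]]'
python3 - <<'E'
from h import *
np.set_printoptions(precision=4,suppress=True)
im=snap('wrist','w3.png');cp=camera_params('wrist')
import pickle; pickle.dump(cp,open('cp3.pkl','wb'))
for t in ['mark','stand']:
    print(t,[(np.round(d['point'],1),round(d['confidence'],2),onz('wrist',d['point'],0,cp)) for d in spot_point(t,'wrist')[:3]])
s=monitor.read_state(); print(s['time_s'],s['ee_pos'],s['tool_rot'])
cv2.imwrite('pics/w3b.png',cv2.resize(im[:,:,::-1],(800,600),interpolation=cv2.INTER_CUBIC))
E
```

```text
time_s: 4.15
ee_pos: [0.5841, 0.1302, 0.2369]
tool_rot: [-3.141, -0.002, 2.906]
wrist_force: [-0.4, 0.1, 0.4]
opening: 0.0881
mark [(array([247.3, 164.1]), 0.83, array([0.5869, 0.1244, 0.    ]))]
stand [(array([247.3, 162.6]), 0.93, array([0.5851, 0.1249, 0.    ]))]
4.3 [0.5817 0.1307 0.2383] [-3.1414 -0.0009  2.9069]
```

View pics/w3b.png

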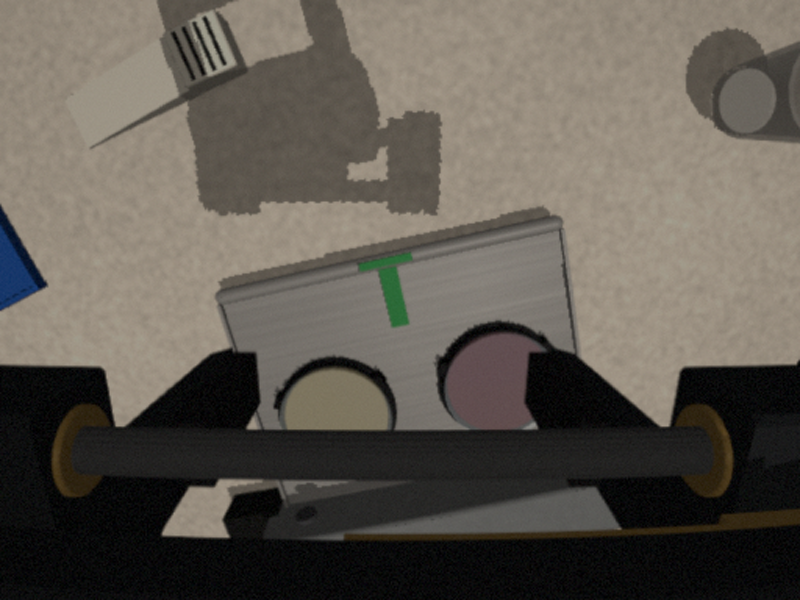

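Run:
```python
import cv2
im=cv2.imread('pics/w3.png')
c=im[125:215,130:370]; cv2.imwrite('pics/w3c.png',cv2.resize(c,None,fx=3.3,fy=3.3,interpolation=cv2.INTER_CUBIC))
t=cv2.imread('pics/t0.png')[150:225,285:375]
cv2.imwrite('pics/t0c.png',cv2.resize(t,None,fx=7,fy=7,interpolation=cv2.INTER_CUBIC))
```

```text
(no output)
```

View pics/w3c.png

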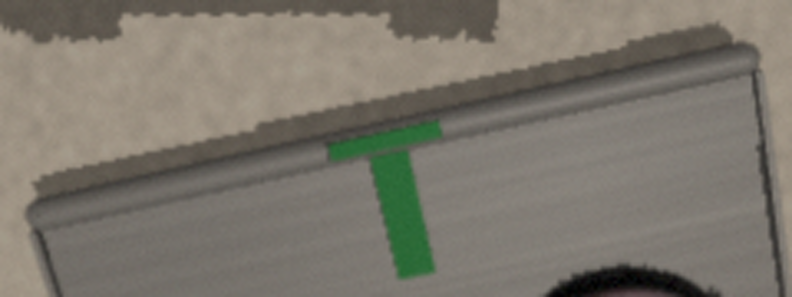

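View pics/t0c.png

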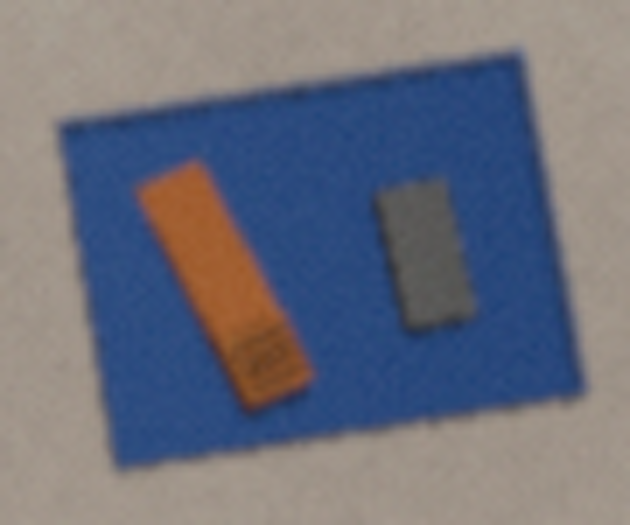

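Run:
```python
from h import *
import pickle
np.set_printoptions(precision=4,suppress=True)
cp=pickle.load(open('cp3.pkl','rb'))
def f(x,y): return (130+(x+.5)/3.3-.5,125+(y+.5)/3.3-.5)
for z in (.015,.02,.026):
    a=onz('wrist',f(32,214),z,cp);b=onz('wrist',f(757,58),z,cp)
    d=b-a; print(z,a,b,np.linalg.norm(d),'yaw',np.degrees(np.arctan2(-d[0],d[1])))
g=[(328,152),(441,130),(384,141),(390,152),(417,275)]
for z in (.02,.026,.032): print(z,[onz('wrist',f(*p),z,cp)[:2] for p in g])
def t(x,y): return (285+(x+.5)/7-.5,150+(y+.5)/7-.5)
tp=[(137,187),(200,160)];bk=[(250,410),(313,380)]
T=np.mean([onz('top',t(*p),.007) for p in tp],0);B=np.mean([onz('top',t(*p),.03) for p in bk],0)
d=T-B;print('tip',T,'back',B,np.linalg.norm(d[:2]),np.degrees(np.arctan2(d[1],d[0])), 'grip',B+d*20/140)
```

```text
0.015 [ 0.584  -0.0124  0.015 ] [0.589  0.2608 0.015 ] 0.27324268201440205 yaw -1.0637331154030896
0.02 [ 0.5831 -0.0102  0.02  ] [0.5881 0.2593 0.02  ] 0.26953587398923307 yaw -1.0637331154030625
0.026 [ 0.582  -0.0076  0.026 ] [0.5869 0.2574 0.026 ] 0.26508770435903034 yaw -1.063733115403082
0.02 [array([0.586 , 0.1025]), array([0.5876, 0.144 ]), array([0.5868, 0.1231]), array([0.5912, 0.1243]), array([0.639 , 0.1231])]
0.026 [array([0.5849, 0.1033]), array([0.5865, 0.144 ]), array([0.5857, 0.1235]), array([0.59  , 0.1247]), array([0.637 , 0.1235])]
0.032 [array([0.5838, 0.104 ]), array([0.5853, 0.1441]), array([0.5845, 0.1239]), array([0.5888, 0.125 ]), array([0.635 , 0.1239])]
tip [ 0.5153 -0.2265  0.007 ] back [ 0.3887 -0.2887  0.03  ] 0.14096288562785383 26.144070103709247 grip [ 0.4068 -0.2798  0.0267]
```

```bash
python3 -m pendant '[[[-0.3,-0.7,0],[0,0,3.5],0],[[-0.3,-0.7,0],[0,0,3.5],0],[[-0.3,-0.7,0],[0,0,3.5],0],[[-0.3,-0.7,0],[0,0,3.5],0],[[-0.3,-0.7,0],[0,0,3.5],0],[[-0.3,-0.7,0],[0,0,3.5],0],[[-0.3,-0.7,0],[0,0,3.5],0],[[-0.3,-0.7,0],[0,0,3.5],0]]'
python3 -m pendant '[[[-0.3,-0.75,0],[0,0,4],0.25],[[-0.3,-0.75,0],[0,0,4],0.25],[[-0.3,-0.7,0],[0,0,3.6],0.25],[[-0.2,-0.4,0],[0,0,0],0.25],[[0,0,0],[0,0,0],0.25],[[0,0,0],[0,0,0],0.25]]'
python3 - <<'E'
from h import *
np.set_printoptions(precision=4,suppress=True)
im=snap('wrist','w4.png');cp=camera_params('wrist')
import pickle; pickle.dump(cp,open('cp4.pkl','wb'))
for t,z in [('wedge_grip',.018),('wedge_tip',.005),('wedge',.003),('block',.003)]:
    print(t,[(np.round(d['point'],1),round(d['confidence'],2),onz('wrist',d['point'],z,cp)) for d in spot_point(t,'wrist')[:3]])
s=monitor.read_state(); print(s['time_s'],s['ee_pos'],s['tool_rot'],s['joint_pos'],s['opening'])
cv2.imwrite('pics/w4b.png',cv2.resize(im[:,:,::-1],(800,600),interpolation=cv2.INTER_CUBIC))
E
```

```text
time_s: 5.1
ee_pos: [0.4608, -0.1501, 0.2392]
tool_rot: [-3.141, 0.001, -2.885]
wrist_force: [0.8, 0.2, 0.7]
opening: 0.0882
time_s: 5.7
ee_pos: [0.407, -0.2787, 0.2389]
tool_rot: [-3.142, 0.0, -2.686]
wrist_force: [-0.1, 0.4, -0.4]
opening: 0.0659
wedge_grip [(array([251.6, 164.7]), 0.91, array([ 0.4099, -0.277 ,  0.018 ]))]
wedge_tip [(array([373.5, 239.8]), 0.94, array([ 0.4311, -0.084 ,  0.005 ])), (array([252.7, 249.7]), 0.86, array([ 0.515 , -0.2235,  0.005 ])), (array([356.4,  79.7]), 0.55, array([ 0.2664, -0.2106,  0.005 ]))]
wedge [(array([250.7, 199.1]), 0.88, array([ 0.4531, -0.2569,  0.003 ])), (array([326.8,  26.1]), 0.81, array([ 0.2303, -0.2701,  0.003 ]))]
block [(array([164.6, 176.6]), 0.58, array([ 0.4747, -0.3678,  0.003 ]))]
5.95 [ 0.4075 -0.2785  0.2388] [-3.1415  0.0001 -2.6838] [-0.8374  0.2435  1.5891  0.0001  1.3089 -2.8659] 0.06624263117658552
```

View pics/w4b.png

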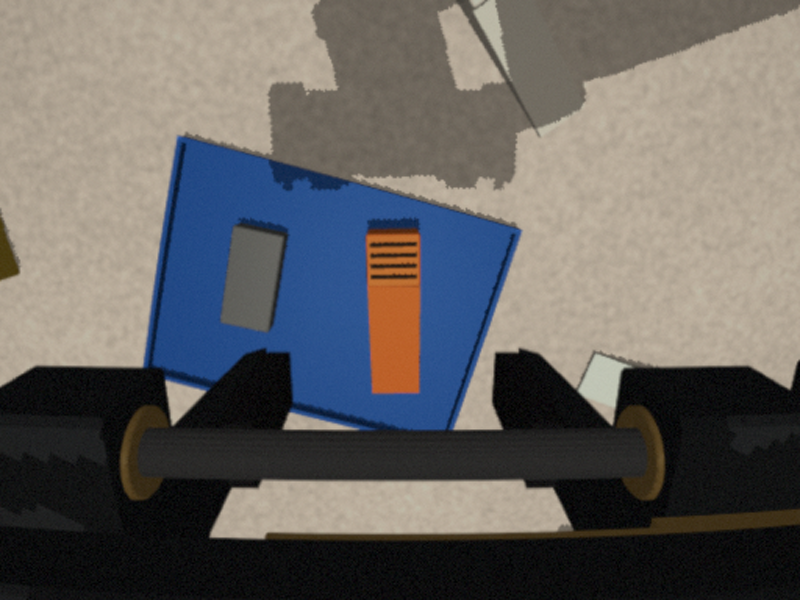

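```bash
python3 -m pendant '[[[0.02,0.01,-0.4],[0,0,-1],0.25],[[0,0,-0.8],[0,0,0],0.25],[[0,0,-0.8],[0,0,0],0.25],[[0,0,-0.8],[0,0,0],0.25],[[0,0,-0.8],[0,0,0],0.25],[[0,0,-0.5],[0,0,0],0.25],[[0,0,-0.3],[0,0,0],0.25],[[0,0,-0.2],[0,0,0],0.25]]'
python3 -m pendant '[[[0,0,-0.02],[0,0,0],0.25],[[0,0,0],[0,0,0],0.7],[[0,0,0],[0,0,0],0.7],[[0,0,0],[0,0,0],0.7],[[0,0,0],[0,0,0],0.7]]' 30
python3 -c "
from h import *
s=monitor.read_state();print(s['joint_pos'],s['opening'],s['wrist_force'])"
```

```text
time_s: 6.75
ee_pos: [0.4081, -0.2781, 0.0076]
tool_rot: [3.14, -0.0, -2.702]
wrist_force: [0.1, -0.2, 0.5]
opening: 0.0658
time_s: 7.25
ee_pos: [0.4083, -0.279, 0.0083]
tool_rot: [-3.141, 0.0, -2.703]
wrist_force: [-1.4, 1.0, 4.0]
opening: 0.0401
[-8.36872095e-01  5.66433439e-01  1.81706515e+00  4.76308691e-05
  7.57259379e-01 -2.84661691e+00] 0.040085612286837845 [-1.43125301  0.95201854  4.01234034]
```

```bash
python3 -m pendant '[[[0,0,0.3],[0,0,0],0.7],[[0,0,0.5],[0,0,0],0.7],[[0,0,0.7],[0,0,0],0.7],[[0,0.2,0.6],[0,0,0],0.7],[[0,0.5,0.2],[0,0,-2],0.7],[[0.05,0.7,0],[0,0,-2.5],0.7],[[0.05,0.7,0],[0,0,-2.5],0.7],[[0.05,0.7,0],[0,0,-2.5],0.7]]'
python3 -m pendant '[[[0.05,0.7,0],[0,0,-2.5],0.7],[[0.05,0.7,0],[0,0,-2.5],0.7],[[0.05,0.7,0],[0,0,-2.5],0.7],[[0.05,0.7,0],[0,0,-2.5],0.7],[[0,0.7,0],[0,0,-2.5],0.7],[[0,0.7,0],[0,0,-2.5],0.7],[[0,0.7,0],[0,0,-1.7],0.7],[[0,0.4,0],[0,0,0],0.7]]'
python3 -m pendant '[[[0,0,0],[0,0,0],0.7]]'
python3 - <<'E'
from h import *
np.set_printoptions(precision=4,suppress=True)
im=snap('wrist','w5.png');cp=camera_params('wrist')
import pickle; pickle.dump(cp,open('cp5.pkl','wb'))
s=monitor.read_state(); print(s['time_s'],s['ee_pos'],s['tool_rot'],s['joint_pos'],s['opening'],s['wrist_force'],s['ft_torque'])
z=s['ee_pos'][2]-.0045
for t,h in [('wedge_grip',z+.015),('wedge_tip',z+.002)]:
    print(t,[(np.round(d['point'],1),round(d['confidence'],2),onz('wrist',d['point'],h,cp)) for d in spot_point(t,'wrist')[:3]])
cv2.imwrite('pics/w5b.png',cv2.resize(im[:,:,::-1],(800,600),interpolation=cv2.INTER_CUBIC))
E
```

```text
time_s: 8.05
ee_pos: [0.4155, -0.1376, 0.123]
tool_rot: [-3.141, 0.0, -2.871]
wrist_force: [-0.2, -0.2, -0.6]
opening: 0.04
time_s: 8.85
ee_pos: [0.4252, 0.1282, 0.1229]
tool_rot: [3.141, 0.0, 3.124]
wrist_force: [-0.2, 0.0, -0.8]
opening: 0.0399
time_s: 8.95
ee_pos: [0.4253, 0.1278, 0.1228]
tool_rot: [3.141, 0.0, 3.126]
wrist_force: [0.5, -0.0, -0.4]
opening: 0.04
9.0 [0.4255 0.1266 0.1228] [-3.1415  0.0001  3.1255] [ 0.0243  0.2754  1.8837 -0.0002  0.9825 -1.5303] 0.039469111661250944 [ 0.5502 -0.4847 -1.1228] [-0.0178  0.001  -0.0327]
wedge_grip [(array([254.1, 252.6]), 0.81, array([0.4273, 0.1278, 0.1333])), (array([141.6, 170.2]), 0.66, array([0.3862, 0.0778, 0.1333]))]
wedge_tip [(array([ 22.7, 191.8]), 0.74, array([0.399 , 0.008 , 0.1203]))]
```

View pics/w5b.png

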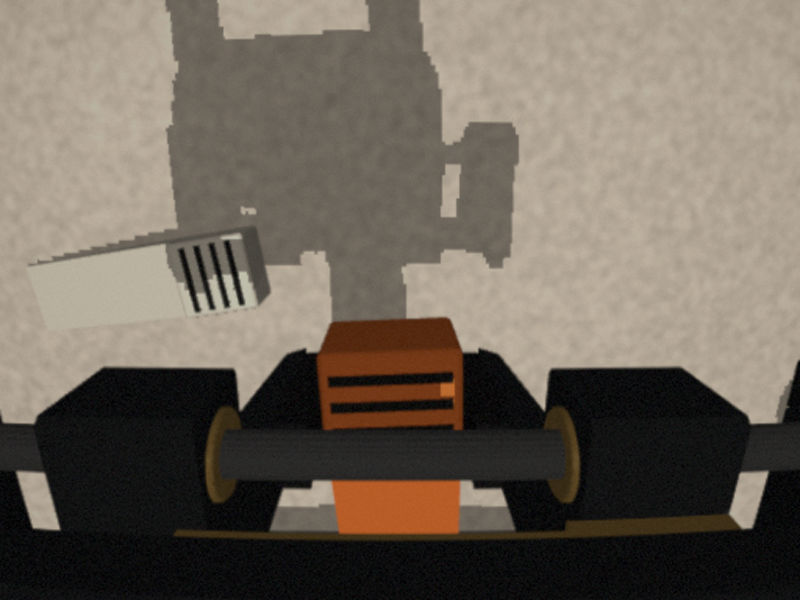

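```bash
python3 -m pendant '[[[0,-0.01,-0.4],[0,0,-0.1],0.7],[[0,0,-0.6],[0,0,0],0.7],[[0,0,-0.6],[0,0,0],0.7],[[0,0,-0.4],[0,0,0],0.7],[[0,0,-0.2],[0,0,0],0.7],[[0,0,-0.1],[0,0,0],0.7],[[0,0,0],[0,0,0],0.7]]'
python3 -m pendant '[[[0,0,-0.02],[0,0,0],0.7],[[0,0,0],[0,0,0],0.7]]'
python3 -m pendant '[[[0,0,-0.02],[0,0,0],0.7],[[0,0,0],[0,0,0],0.7]]'
```

```text
time_s: 9.8
ee_pos: [0.4259, 0.1252, 0.0079]
tool_rot: [-3.142, 0.0, 3.121]
wrist_force: [0.5, 0.9, -0.0]
opening: 0.0402
time_s: 10.0
ee_pos: [0.4261, 0.1256, 0.0074]
tool_rot: [3.142, 0.001, 3.122]
wrist_force: [-1.3, -0.5, -1.1]
opening: 0.0403
time_s: 10.2
ee_pos: [0.4258, 0.1256, 0.0059]
tool_rot: [3.142, 0.0, 3.122]
wrist_force: [0.3, -0.6, -0.7]
opening: 0.0399
```

```bash
python3 -m pendant '[[[0,0,-0.02],[0,0,0],0.7],[[0,0,0],[0,0,0],0.7]]'
python3 -m pendant '[[[0,0,-0.01],[0,0,0],0.7],[[0,0,0],[0,0,0],0.7]]'
```

```text
time_s: 10.4
ee_pos: [0.4258, 0.1256, 0.0053]
tool_rot: [-3.142, 0.0, 3.122]
wrist_force: [-3.1, -0.7, 8.9]
opening: 0.0401
time_s: 10.6
ee_pos: [0.4258, 0.1257, 0.0052]
tool_rot: [-3.141, 0.001, 3.122]
wrist_force: [-5.7, -0.1, 17.3]
opening: 0.0398
```

```bash
python3 -m pendant '[[[0,0,0.02],[0,0,0],0.7],[[0,0,0],[0,0,0],0.4],[[0,0,0],[0,0,0],0.4],[[0,0,0],[0,0,0],0.4]]'
python3 -m pendant '[[[0,0,0],[0,0,0],0.7],[[0,0,0],[0,0,0],0.7],[[0,0,0],[0,0,0],0.7],[[0,0,0],[0,0,0],0.7]]' 30
python3 - <<'E'
from h import *
np.set_printoptions(precision=4,suppress=True)
im=snap('scene','s1.png')
print([(d['point'],d['confidence'],onz('scene',d['point'],.002)) for d in spot_point('wedge_tip','scene')])
cv2.imwrite('pics/s1b.png',cv2.resize(im[140:270,230:400,::-1],None,fx=4.4,fy=4.4,interpolation=cv2.INTER_CUBIC))
E
```

```text
time_s: 11.0
ee_pos: [0.4257, 0.1256, 0.0051]
tool_rot: [3.142, -0.0, 3.121]
wrist_force: [-0.5, -0.7, 0.7]
opening: 0.0527
time_s: 11.4
ee_pos: [0.4256, 0.1256, 0.0052]
tool_rot: [-3.142, -0.0, 3.121]
wrist_force: [0.6, 0.2, -1.5]
opening: 0.0401
[([187.9, 184.9], 0.82, array([ 0.2623, -0.2014,  0.002 ])), ([312.1, 196.1], 0.77, array([0.5539, 0.1257, 0.002 ])), ([80.6, 289.6], 0.63, array([ 0.4625, -0.652 ,  0.002 ])), ([239.9, 198.7], 0.56, array([ 0.4233, -0.085 ,  0.002 ]))]
```

View pics/s1b.png

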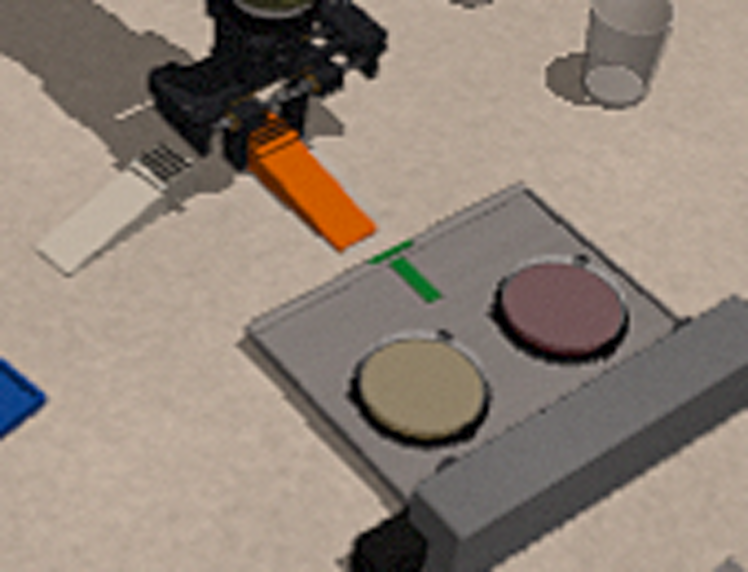

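Run:
```python
from h import *
np.set_printoptions(precision=4,suppress=True)
def c(P): return (proj('scene',P)-[230,140]+.5)*4.4
print('mark top',c([[.585,.1238,.026],[.5845,.1035,.026],[.586,.144,.026]]))
print('rim ends',c([[.583,-.01,.026],[.588,.259,.026]]))
print('tip pred',c([[.4257+.12,.1256-.0023,.004]]), 'inv tip', [onz('scene',(x/4.4+229.5,y/4.4+139.5),.004) for x,y in ((343,250),(374,230),(358,240))])
print('obs mark',[onz('scene',(x/4.4+229.5,y/4.4+139.5),.026) for x,y in ((371,262),(411,242),(392,252))])
im=cv2.imread('pics/t0.png')[125:170,170:280]
cv2.imwrite('pics/t0d.png',cv2.resize(im,None,fx=7,fy=7,interpolation=cv2.INTER_CUBIC))
```

```text
mark top [[390.6845 253.1592]
 [369.6347 263.9589]
 [411.8246 242.927 ]]
rim ends [[248.4301 327.7439]
 [524.6008 183.9874]]
tip pred [[354.5551 242.2149]] inv tip [array([0.547 , 0.1106, 0.004 ]), array([0.5442, 0.1443, 0.004 ]), array([0.5454, 0.127 , 0.004 ])]
obs mark [array([0.5835, 0.1056, 0.026 ]), array([0.5849, 0.1441, 0.026 ]), array([0.5846, 0.1254, 0.026 ])]
```

View pics/t0d.png

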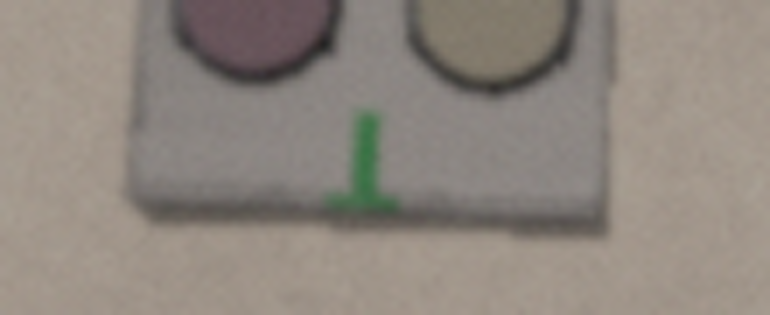

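```bash
python3 -m pendant '[[[0.1,0,0.005],[0,0,0],0.7],[[0.2,-0.005,0],[0,0,0],0.7],[[0.25,-0.005,0],[0,0,0],0.7],[[0.25,-0.005,0],[0,0,0],0.7],[[0.2,-0.005,0],[0,0,0],0.7],[[0.1,0,0],[0,0,0],0.7],[[0.1,0,0],[0,0,0],0.7]]' 45
python3 -m pendant '[[[0.03,0,0],[0,0,0],0.7],[[0.03,0,0],[0,0,0],0.7],[[0,0,0],[0,0,0],0.7]]'
python3 -m pendant '[[[0.03,0,0],[0,0,0],0.7],[[0.03,0,0],[0,0,0],0.7],[[0,0,0],[0,0,0],0.7]]'
```

```text
time_s: 12.2
ee_pos: [0.4859, 0.1246, 0.0053]
tool_rot: [-3.142, -0.0, 3.121]
wrist_force: [-0.3, 0.4, -1.1]
opening: 0.0398
time_s: 12.5
ee_pos: [0.4886, 0.1246, 0.0055]
tool_rot: [-3.142, -0.0, 3.122]
wrist_force: [0.2, 0.3, -1.0]
opening: 0.0397
time_s: 12.8
ee_pos: [0.4918, 0.1246, 0.0055]
tool_rot: [-3.142, 0.0, 3.121]
wrist_force: [0.0, -0.1, -1.2]
opening: 0.0396
```

```bash
for i in 1; do :; done
python3 -m pendant '[[[0.03,0,-0.003],[0,0,0],0.7],[[0.03,0,0],[0,0,0],0.7],[[0,0,0],[0,0,0],0.7]]'
python3 -m pendant '[[[0.03,0,0],[0,0,0],0.7],[[0.03,0,0],[0,0,0],0.7],[[0,0,0],[0,0,0],0.7]]'
```

```text
time_s: 13.1
ee_pos: [0.4949, 0.1246, 0.0053]
tool_rot: [-3.142, 0.0, 3.121]
wrist_force: [0.2, 0.3, -0.7]
opening: 0.0398
time_s: 13.4
ee_pos: [0.4979, 0.1246, 0.0053]
tool_rot: [3.142, 0.0, 3.121]
wrist_force: [1.0, -0.1, -1.0]
opening: 0.0397
```

```bash
python3 -m pendant '[[[0.03,0,0],[0,0,0],0.7],[[0.03,0,0],[0,0,0],0.7],[[0,0,0],[0,0,0],0.7]]'
```

```text
time_s: 13.7
ee_pos: [0.5009, 0.1246, 0.0053]
tool_rot: [3.142, 0.0, 3.121]
wrist_force: [0.3, 0.3, -1.5]
opening: 0.04
```

```bash
python3 -m pendant '[[[0.03,0,0],[0,0,0],0.7],[[0.03,0,0],[0,0,0],0.7],[[0,0,0],[0,0,0],0.7]]'
```

```text
time_s: 14.0
ee_pos: [0.5039, 0.1246, 0.0053]
tool_rot: [-3.142, 0.0, 3.121]
wrist_force: [-0.7, 0.3, -0.9]
opening: 0.0399
```

```bash
python3 -m pendant '[[[0.03,0,0],[0,0,0],0.7],[[0.02,0,0],[0,0,0],0.7],[[0,0,0],[0,0,0],0.7]]'
```

```text
time_s: 14.3
ee_pos: [0.5063, 0.1246, 0.0053]
tool_rot: [3.142, 0.0, 3.121]
wrist_force: [0.4, 0.0, -0.5]
opening: 0.0402
```

```bash
python3 -m pendant '[[[0.03,0,0],[0,0,0],0.7],[[0.02,0,0],[0,0,0],0.7],[[0,0,0],[0,0,0],0.7]]'
```

```text
time_s: 14.6
ee_pos: [0.5088, 0.1246, 0.0053]
tool_rot: [3.142, 0.0, 3.121]
wrist_force: [-0.4, -0.0, 0.1]
opening: 0.0397
```

```bash
python3 -m pendant '[[[0.03,0,0],[0,0,0],0.7],[[0.02,0,0],[0,0,0],0.7],[[0,0,0],[0,0,0],0.7]]'
```

```text
time_s: 14.9
ee_pos: [0.5113, 0.1246, 0.0053]
tool_rot: [-3.142, 0.0, 3.121]
wrist_force: [-0.2, 1.2, -1.2]
opening: 0.0396
```

```bash
python3 -m pendant '[[[0.02,0,0],[0,0,0],0.7],[[0,0,0],[0,0,0],0.7]]'
```

```text
time_s: 15.1
ee_pos: [0.5123, 0.1246, 0.0053]
tool_rot: [-3.142, 0.0, 3.121]
wrist_force: [0.4, 0.4, -0.8]
opening: 0.0402
```

```bash
python3 -m pendant '[[[0.02,0,0],[0,0,0],0.7],[[0.02,0,0],[0,0,0],0.7],[[0,0,0],[0,0,0],0.7]]'
```

```text
time_s: 15.4
ee_pos: [0.5142, 0.1246, 0.0053]
tool_rot: [3.142, -0.0, 3.121]
wrist_force: [0.1, 0.7, -1.2]
opening: 0.0399
```

```bash
python3 -m pendant '[[[0.02,0,0],[0,0,0],0.7],[[0,0,0],[0,0,0],0.7]]'
```

```text
time_s: 15.6
ee_pos: [0.5149, 0.1246, 0.0052]
tool_rot: [-3.142, -0.001, 3.121]
wrist_force: [-1.8, -0.1, -1.1]
opening: 0.0397
```

```bash
python3 -m pendant '[[[0.02,0,0],[0,0,0],0.7],[[0,0,0],[0,0,0],0.7]]'
```

```text
time_s: 15.8
ee_pos: [0.5156, 0.1246, 0.0052]
tool_rot: [-3.142, -0.001, 3.122]
wrist_force: [-4.2, 0.3, 0.9]
opening: 0.0397
```

```bash
python3 -m pendant '[[[0.02,0,0],[0,0,0],0.7],[[0,0,0],[0,0,0],0.7]]'
```

```text
time_s: 16.0
ee_pos: [0.5163, 0.1247, 0.0052]
tool_rot: [-3.142, -0.002, 3.122]
wrist_force: [-6.0, 0.3, 2.0]
opening: 0.0398
```

```bash
python3 -m pendant '[[[0.02,0,0],[0,0,0],0.7],[[0,0,0],[0,0,0],0.7]]'
```

```text
time_s: 16.2
ee_pos: [0.5168, 0.1247, 0.0051]
tool_rot: [-3.142, -0.004, 3.122]
wrist_force: [-9.8, -0.0, 5.0]
opening: 0.0401
```

```bash
python3 -m pendant '[[[0.02,0,0],[0,0,0],0.7],[[0,0,0],[0,0,0],0.7]]'
```

```text
time_s: 16.4
ee_pos: [0.5172, 0.1247, 0.0051]
tool_rot: [-3.141, -0.005, 3.122]
wrist_force: [-11.9, -0.0, 7.8]
opening: 0.0397
```

```bash
python3 -m pendant '[[[0.02,0,0],[0,0,0],0.7],[[0,0,0],[0,0,0],0.7]]'
```

```text
time_s: 16.6
ee_pos: [0.5177, 0.1248, 0.0051]
tool_rot: [-3.141, -0.006, 3.122]
wrist_force: [-15.4, -1.0, 10.5]
opening: 0.04
```

```bash
python3 -m pendant '[[[0,0,0.01],[0,0,0],0.7],[[0,0,0],[0,0,0],0.7],[[0,0,0],[0,0,0],0.7]]'
```

```text
time_s: 16.9
ee_pos: [0.5179, 0.1248, 0.0052]
tool_rot: [-3.142, -0.006, 3.122]
wrist_force: [-10.6, 0.1, 3.7]
opening: 0.0397
```

```bash
python3 -c "
from h import *
s=monitor.read_state();print(s['ee_pos'],s['wrist_force'],s['ft_torque'])"
```

```text
[0.5179391  0.12478377 0.00518222] [-10.62888853   0.06144616   3.68274175] [ 0.14167855  1.66100043 -0.06641693]
```

```bash
python3 -m pendant '[[[0.02,0,0.004],[0,0,0],0.7],[[0,0,0],[0,0,0],0.7]]'
```

```text
time_s: 17.1
ee_pos: [0.5185, 0.1248, 0.0052]
tool_rot: [-3.141, -0.007, 3.122]
wrist_force: [-11.7, 0.6, 1.9]
opening: 0.0394
```

```bash
python3 -m pendant '[[[0.02,0,0.003],[0,0,0],0.7],[[0,0,0],[0,0,0],0.7]]'
```

```text
time_s: 17.3
ee_pos: [0.5191, 0.1248, 0.0052]
tool_rot: [-3.141, -0.008, 3.122]
wrist_force: [-14.6, -0.3, 3.4]
opening: 0.0399
```

```bash
python3 -m pendant '[[[0.02,0,0.003],[0,0,0],0.7],[[0,0,0],[0,0,0],0.7]]'; python3 -m pendant '[[[0,0,0],[0,0,0],0.7]]'; python3 -m pendant '[[[0,0,0],[0,0,0],0.7]]'
```

```text
time_s: 17.5
ee_pos: [0.5196, 0.1249, 0.0052]
tool_rot: [-3.141, -0.009, 3.122]
wrist_force: [-15.6, -0.6, 3.3]
opening: 0.0398
time_s: 17.6
ee_pos: [0.5196, 0.1248, 0.0052]
tool_rot: [-3.141, -0.009, 3.122]
wrist_force: [-16.3, -0.4, 3.2]
opening: 0.0396
time_s: 17.7
ee_pos: [0.5196, 0.1248, 0.0052]
tool_rot: [-3.141, -0.009, 3.122]
wrist_force: [-15.9, 0.1, 1.9]
opening: 0.0397
```

```bash
python3 -m pendant '[[[0.02,0,0.003],[0,0,0],0.7],[[0,0,0],[0,0,0],0.7]]'; python3 -m pendant '[[[0,0,0],[0,0,0],0.7]]'; python3 -m pendant '[[[0,0,0],[0,0,0],0.7]]'
```

```text
time_s: 17.9
ee_pos: [0.5201, 0.1249, 0.0052]
tool_rot: [-3.141, -0.011, 3.122]
wrist_force: [-17.4, 0.0, 3.4]
opening: 0.04
time_s: 18.0
ee_pos: [0.5201, 0.1249, 0.0051]
tool_rot: [-3.141, -0.011, 3.122]
wrist_force: [-18.4, -0.2, 3.9]
opening: 0.0397
time_s: 18.1
ee_pos: [0.5201, 0.1249, 0.0052]
tool_rot: [-3.141, -0.01, 3.122]
wrist_force: [-17.0, -1.0, 4.3]
opening: 0.0398
```

```bash
python3 -m pendant '[[[0,0,0],[0,0,0],0.3],[[0,0,0],[0,0,0],0.3],[[0,0,0],[0,0,0],0.3],[[0,0,0],[0,0,0],0.3]]'
python3 -m pendant '[[[0,0,0.1],[0,0,0],0.3],[[0,0,0.3],[0,0,0],0.3],[[0,0,0.6],[0,0,0],0.3],[[0,0,0.8],[0,0,0],0.3],[[0,0,0.8],[0,0,0],0.3],[[0,0,0.8],[0,0,0],0.3],[[0,0,0.6],[0,0,0],0.3],[[0,0,0],[0,0,0],0.3]]'
python3 - <<'E'
from h import *
np.set_printoptions(precision=4,suppress=True)
im=snap('wrist','w6.png');cp=camera_params('wrist')
for t,z in (('wedge_grip',.015),('wedge_tip',.002),('mark',0)):
    print(t,[(d['point'],d['confidence'],onz('wrist',d['point'],z,cp)) for d in spot_point(t,'wrist')])
cv2.imwrite('pics/w6b.png',cv2.resize(im[:,:,::-1],(800,600),interpolation=cv2.INTER_CUBIC))
im=snap('scene','s2.png')
cv2.imwrite('pics/s2b.png',cv2.resize(im[:,:,::-1],(800,600),interpolation=cv2.INTER_CUBIC))
E
```

```text
time_s: 18.5
ee_pos: [0.5246, 0.1246, 0.0067]
tool_rot: [3.142, 0.001, 3.121]
wrist_force: [-0.2, -0.7, -0.3]
opening: 0.0617
time_s: 19.3
ee_pos: [0.5257, 0.1247, 0.211]
tool_rot: [3.141, 0.008, 3.122]
wrist_force: [-0.4, 0.2, 0.5]
opening: 0.0616
wedge_grip [([254.5, 159.9], 0.68, array([0.5183, 0.1283, 0.015 ]))]
wedge_tip [([63.6, 80.1], 0.88, array([ 0.4257, -0.082 ,  0.002 ]))]
mark [([251.4, 213.8], 0.83, array([0.5867, 0.1236, 0.    ])), ([253.5, 161.8], 0.53, array([0.5231, 0.1272, 0.    ]))]
```

View pics/w6b.png

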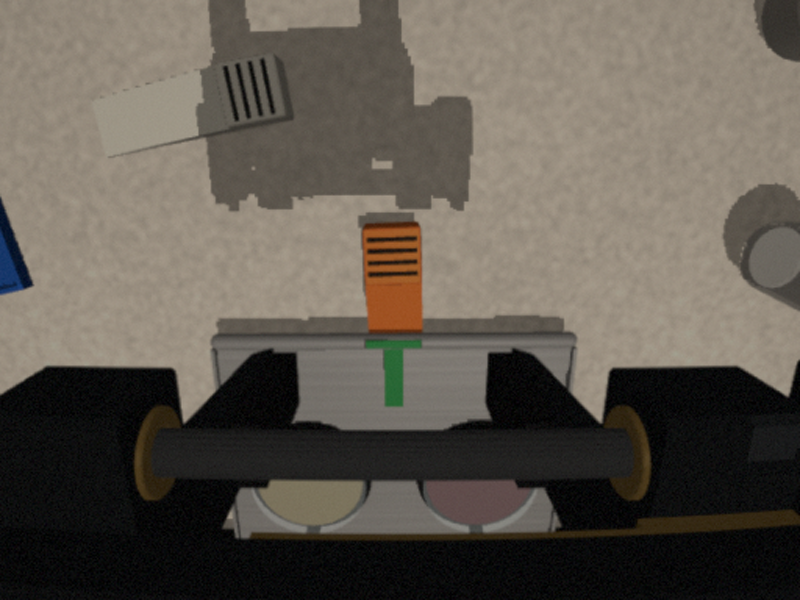

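View pics/s2b.png

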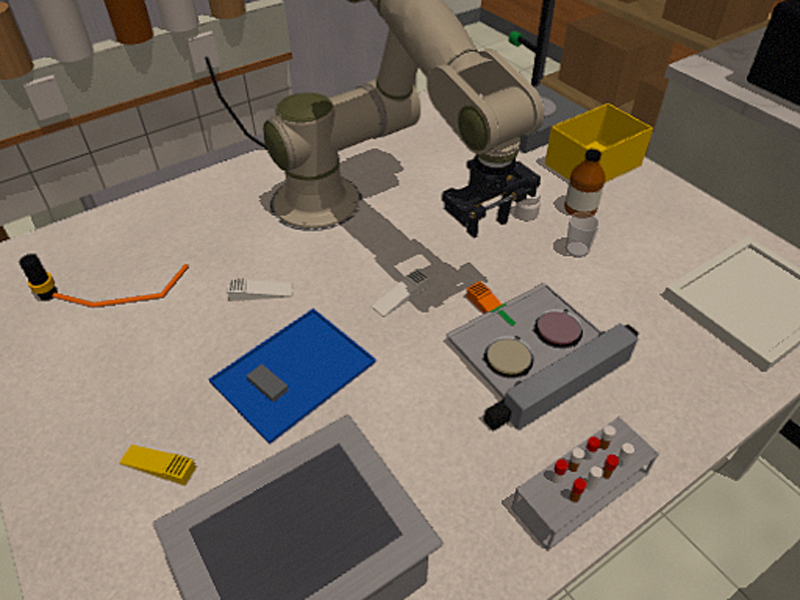

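Run:
```python
from h import *
np.set_printoptions(precision=4,suppress=True)
cp=camera_params('wrist')
q=lambda x,y:((x+.5)/1.5625-.5,(y+.5)/1.5625-.5)
a=[onz('wrist',q(365,225),.03,cp),onz('wrist',q(420,224),.03,cp)];print('rear top',a)
print('rim axis',[onz('wrist',q(x,y),.021,cp) for x,y in ((216,342),(573,340))])
c=pickle=None
import pickle; c5=pickle.load(open('cp5.pkl','rb'))
b=[onz('wrist',q(x,y),.1228+.0247,c5) for x,y in ((321,354),(461,352))];print('in hand rear top',b,'TCP .4255')
```

```text
rear top [array([0.4955, 0.1066, 0.03  ]), array([0.4956, 0.1428, 0.03  ])]
rim axis [array([ 0.5792, -0.0058,  0.021 ]), array([0.5825, 0.2547, 0.021 ])]
in hand rear top [array([0.4077, 0.1074, 0.1475]), array([0.4077, 0.145 , 0.1475])] TCP .4255
```

```bash
python3 -m pendant '[[[-0.11,0,-0.4],[0,0,0],0.3],[[0,0,-0.8],[0,0,0],0.3],[[0,0,-0.8],[0,0,0],0.3],[[0,0,-0.8],[0,0,0],0.3],[[0,0,-0.6],[0,0,0],0.3],[[0,0,-0.4],[0,0,0],0.3],[[0,0,-0.28],[0,0,0],0.3],[[0,0,0],[0,0,0],0.3]]'
python3 -m pendant '[[[0,0,0],[0,0,0],0.7],[[0,0,0],[0,0,0],0.7],[[0,0,0],[0,0,0],0.7],[[0,0,0],[0,0,0],0.7]]' 40
```

```text
time_s: 20.35
ee_pos: [0.5181, 0.1246, 0.0016]
tool_rot: [-3.141, -0.002, 3.121]
wrist_force: [0.4, -0.2, 0.3]
opening: 0.0616
time_s: 20.75
ee_pos: [0.5186, 0.1248, 0.0025]
tool_rot: [3.142, 0.0, 3.122]
wrist_force: [0.3, 1.8, -0.4]
opening: 0.04
```

```bash
python3 -m pendant '[[[0.03,0,0],[0,0,0],0.7],[[0,0,0],[0,0,0],0.7]]'; python3 -m pendant '[[[0.03,0,0],[0,0,0],0.7],[[0,0,0],[0,0,0],0.7]]'
```

```text
time_s: 20.95
ee_pos: [0.5187, 0.1248, 0.0025]
tool_rot: [-3.141, -0.004, 3.122]
wrist_force: [-8.8, 0.9, 8.2]
opening: 0.0393
time_s: 21.15
ee_pos: [0.5187, 0.1248, 0.0024]
tool_rot: [-3.141, -0.008, 3.122]
wrist_force: [-17.9, -1.3, 13.9]
opening: 0.0401
```

```bash
python3 -m pendant '[[[0.02,0,0],[0,0,0],0.7],[[0,0,0],[0,0,0],0.7]]'
```

```text
time_s: 21.35
ee_pos: [0.5187, 0.1248, 0.0024]
tool_rot: [-3.141, -0.01, 3.123]
wrist_force: [-21.5, -1.4, 19.6]
opening: 0.0397
```

```bash
python3 -m pendant '[[[-0.04,0,0],[0,0,0],0.7],[[-0.03,0,0],[0,0,0],0.7],[[0,0,0],[0,0,0],0.7]]'
python3 -m pendant '[[[0,0,0],[0,0,0],0.3],[[0,0,0],[0,0,0],0.3],[[0,0,0],[0,0,0],0.3],[[0,0,0],[0,0,0],0.3]]'
python3 -m pendant '[[[0,0,0.1],[0,0,0],0.3],[[0,0,0.3],[0,0,0],0.3],[[0,0,0.6],[0,0,0],0.3],[[0,0,0.8],[0,0,0],0.3],[[0,0,0.8],[0,0,0],0.3],[[0,0,0.8],[0,0,0],0.3],[[0,0,0.6],[0,0,0],0.3],[[0,0,0],[0,0,0],0.3]]'
python3 - <<'E'
from h import *
im=snap('wrist','w7.png')
cv2.imwrite('pics/w7b.png',cv2.resize(im[:,:,::-1],(800,600),interpolation=cv2.INTER_CUBIC))
E
```

```text
time_s: 21.65
ee_pos: [0.5186, 0.1248, 0.0025]
tool_rot: [3.142, -0.001, 3.122]
wrist_force: [-4.3, 2.3, 3.2]
opening: 0.0404
time_s: 22.05
ee_pos: [0.5194, 0.1245, 0.0025]
tool_rot: [-3.142, 0.0, 3.121]
wrist_force: [-0.7, -0.0, 0.0]
opening: 0.0619
time_s: 22.85
ee_pos: [0.5207, 0.1247, 0.2069]
tool_rot: [3.141, 0.008, 3.122]
wrist_force: [0.6, 0.2, -0.1]
opening: 0.0617
```

View pics/w7b.png

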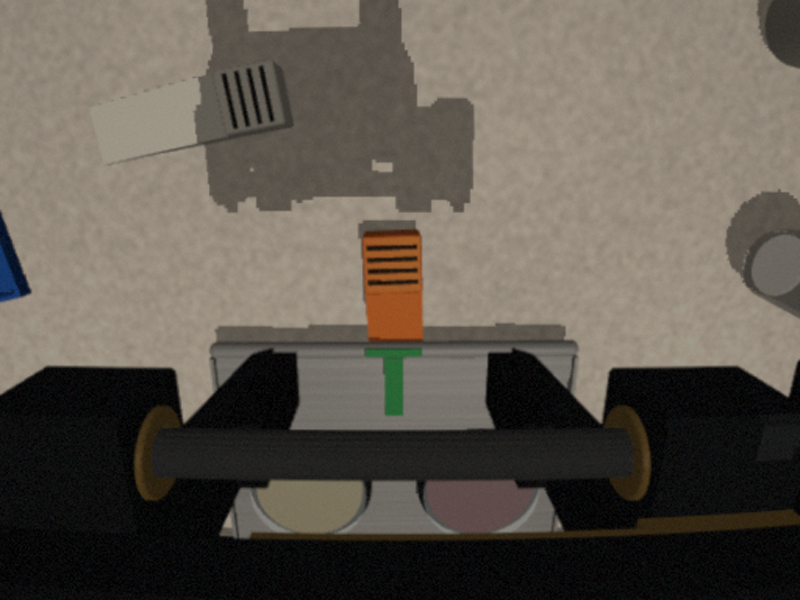

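The wedge (columns 363–422, rows 230–340) is still straight in under the rim at the green mark (column 393). The gripper is clear of it, so I'm handing in.

```bash
python3 -c "
from h import *
r.job_done()"
```

```text
the job is handed in; nothing more can be done
```

The orange wedge is jammed tight under the shelf's front rim at the green mark, and I handed the job in at about 23 s. I took it from the blue tray, let it settle flat on the bench about 40 mm short of the rim, and pushed it straight in, thin end first.

- **Contact and push:** it first touched with the TCP at about x = 0.515. I pushed about 5 mm further until the level push was 17–18 N, with about 4 N on the bench.
- **Jam check:** a camera estimate after release hinted it might have slipped back up to 3 mm, within the camera error. I gripped it again and pushed. It did not move (TCP stayed at 0.5187) up to a 21.5 N reading, which is slightly above the 15–20 N band but under the 25 N limit. About 20 N of downward pressing added some bench drag to that reading. I then unloaded and let go.
- **Final picture:** the wedge is straight and centred on the mark to within about 1 mm, with the gripper clear above it. The white wedge and beaker in that view had not moved. The scene picture taken after the first release showed the tray, grey block, bottle, jar and other items in their original places.
- **Small disagreement:** the rim position differed by about 4 mm between two wrist views. I relied on the force readings, not the pictures, to judge how tight it is.

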